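# Test the relief valve, then shut, lock and hold the valve hatch

### The arm

A 6-joint arm with a two-finger parallel gripper is mounted at the origin on the work surface. World frame = base frame: x ahead of the robot, y to its left, z up, the work surface at z = 0. Lengths are in m, angles in rad, forces in N, time in s.
With the tool pointing down it reaches from about 0.375 to 0.975 m from the base axis. Payload 3.8 kg.
Tool frame: the origin (TCP) lies midway between the tips of the shut fingers; the grasp point (between the pads) lies 19 mm behind it; z points along the fingers, y is the line along which they close (so a half turn about z gives the same grasp; the last joint's range is limited). The gripper opens to 85 mm and grips with 20 to 120 N. Pads are 22 mm wide; open, the fingers measure 114 mm over their backs; the gripper's body (76 mm by 85 mm) begins 54 mm behind the grasp point. The pads swing forward as they close: fully open they stand 13 mm farther back than shut.
Start: joints at [1.11, 0.264, 1.604, -0, 1.274, -0.037], TCP at [0.278, 0.615, 0.231] pointing down, gripper open.
Joint ranges: [-2.63, 2.63], [-0.94, 2.18], [0.31, 2.57], [-1.31, 4.45], [0, 2.66], [-2.55, 2.55]. Speed limits (rad/s): [2.57, 2.57, 3.14, 3.14, 3.14, 3.14].

### API

Orientations are given as a rotation vector (axis times angle).
In Python, from workcell import bot, imaging gives the robot as it stands.
- The arm moves only by the tool step_arm, never from a script. Its argument "series" is a list of rows, each an object of numbers: "grip": the closure, from -1 (fully open) to 1 (shut); "x", "y", "z": the shift along the tool's x, y, z normalised to -1 to 1, where 1 is 500 mm; "ax", "ay", "az": the turn, a rotation vector about the tool's x, y, z normalised to -1 to 1, where 1 is 30 degrees. A call has 1 to 12 rows; each row is the pose to reach, as a shift and turn from the pose commanded when the call began, along the tool's axes at that moment; what a row does not reach only later rows make up. A row lasts 1/10 s, in which the tool goes at most 50 mm and 8.59 degrees, less where a joint would pass 70% of its speed; a pose out of reach is approached as far as the arm can. A call with a number of a shift or a turn outside -1 to 1 is refused whole. A call with a gripper value outside its range is refused whole. The fingers move at their own pace and stop on an object; "force" is the grip in N (left out, the last holds). Time passes only in rows, so rows that repeat a pose let the fingers close. It gives the time, the measured TCP pose, the force, the opening and the grip force at its end, in the units of the state.
- bot.read_state(): the state, without advancing time (a new reading comes with each control period).
- imaging.read_camera(name): name is "scene" or "side" or "wrist"; returns a dict with "img" (400x640x3 uint8, red, green, blue), "fx", "fy", "cx", "cy" (pixels), "k1" (the pictures are not rectified: a ray, as slopes to the right and down, at radius r is drawn at 1 + k1 r^2 times it, then the intrinsics apply), "R" (3x3) and "t" (3): a world point X has camera coordinates R X + t. Camera axes: x right, y down, z forward; pixel columns grow to the right and rows downward; lengths in m; the calibration is good to about 2 mm. A picture is of the moment at which its call begins. There is no depth.
- bot.finish_job(): hands the job in; it is judged then, once.
The state is a dict: "time": time; "q": joint angles; "joint_vel": joint speeds; "joint_torque": joint torques, N m; "tool_pos": TCP position; "tcp_rot": TCP orientation; "wrist_force": force on the tool from outside, world axes, zero at the start; "torque": the same for the moment, N m; "width": opening from 0.0 (shut) to 1.0 (fully open); "grip_force": force on a finger pad.
Only numpy, scipy, OpenCV 4.12 (cv2) and the standard library are available. Lean on these libraries where they do the work, as an engineer would, in place of code of your own. Each camera call takes 0.05 s, during which the arm holds its last target. There are 200 camera calls.

### The job

With the hatch of the valve boxing still open, so that the tundish can be seen, twist the relief valve's test knob anticlockwise fully to its stop and let go of it so that it springs back. Then swing the hatch shut and turn its quarter-turn fastener clockwise until the slot lines up with the two index ribs. Finish by pressing the hatch down flush with the boxing's top against its springy new seal and end the job still holding it pressed there, without letting go, so that the seal's glue takes; leave everything else on the worktop where it is.

Things in the scene. Friction and masses are not known exactly. Their poses are not given: they have to be found in the camera images.
- boxing: Fixed white-painted valve boxing on the worktop, 260 mm (x) by 460 mm (y), 110 mm high; origin at the centre of its underside, x across its depth, y along its length, z up. In its top: the hatch opening (x -105 to 105, y -25 to 175 mm) and the test knob at x 0, y -125 mm.
- hatch (a joint): Hatch angle, rad: 0 flush with the boxing's top (hard stop), 1.5 open stop. White 12 mm board, 204 mm along the hinge, 194 mm hinge to free edge, 0.4 kg; swings up and over to the boxing's +y side. Stiff hinge (0.45 N m), stays where left. Shut but not pressed, locked or not, it rests on the springy seal 5 mm proud at the free edge (0.026 rad); pressing it flush near that edge takes about 8 N.
- hatch_hinge (a point): Point on the hinge line, mid-length, in the plane of the hatch's outer (top) face. Axes swing with the hatch: x along the hinge, -y towards the free edge, z out of the outer face. In the boxing's frame it is at x 0, y 173, z 110 mm.
- hatch_edge (a point): Middle of the hatch's free edge on its outer face, 194 mm from the hinge line; same axes as hatch_hinge.
- hatch_press (a point): A bare spot on the hatch's outer face suited to pushing and pressing: 165 mm from the hinge line, 65 mm to the +x side of the hatch's centre line; same axes as hatch_hinge.
- fastener (a joint): Angle of the quarter-turn fastener on the hatch, rad: 0 unlocked (slot parallel to the hinge), 1.571 locked, at its stop (slot square to the hinge, in line with the two index ribs); grows clockwise seen onto the outer face. Friction 0.05 N m, stays where left. Locked beforehand, its tongue (40 mm below the hatch face) keeps the hatch from shutting; once shut it catches under the frame.
- fastener_grip (a point): On the fastener's axis, 15 mm above the hatch's outer face, 160 mm from the hinge line, on the hatch's centre line. Grey grip bar 34 mm long, 11 mm thick, from 5 to 24 mm above the hatch face, a 3 mm slot along its top; the point's x axis runs along bar and slot and turns with them. Under it a 2 mm aluminium plate, 48 mm square, with the two dark index ribs.
- relief_knob (a joint): Angle of the relief valve's test knob, rad: 0 at rest, 1.25 at its stop; grows anticlockwise seen from above. A spring returns it (0.12 N m at the stop) as soon as it is let go.
- relief_grip (a point): Grip point of the black test knob on its vertical axis, 132 mm above the worktop. Grip bar 36 mm long, 13 mm thick, from 11 to 33 mm above the boxing's top, on a round 40 mm skirt. The point's x axis runs along the bar (the boxing's x at rest) and turns with it; z up.
- palette: Bystander: round aluminium paint palette, 170 mm across, 10 mm high, to the -y side of the boxing; origin under its centre.
- stapler: Bystander: green plastic stapler 150 by 36 by 60 mm close to the boxing's +y end; origin under its centre.
- hoop: Bystander: wooden embroidery hoop, 120 mm across, 10 mm high, lying flat beyond the boxing; origin at its centre on the worktop.
- dish: Bystander: clear glass dish, 120 mm across, 45 mm high, on the +y side of the boxing; origin under its centre.
- punch: Bystander: white plastic paper punch 105 by 55 by 65 mm close to the boxing's -y end; origin under its centre.
- mug: Bystander: blue ceramic mug, 80 mm across, 92 mm high, beyond the boxing; origin under its centre.
- reel: Bystander: wooden cotton reel, 30 mm across, 34 mm high, standing on the boxing's top near its far (+x, -y) corner; origin under its centre.

How it is judged:
By the outcome, as a careful person would: the job done as asked, in the order asked, and still so for the second after the job is handed in, while the arm keeps its last pose, push and grip.
It also fails if it takes over 72 s, if anything falls off the work surface, if the arm or the gripper's body presses on something with over 40 N, if the wrist force passes 120 N, or if a joint passes its speed limit or range.

## Working session

There is one attempt and no reset: what is moved stays moved. The work goes in short steps, Python scripts to look and compute and a tool call to move; the robot and the scene stay as the last step left them, time stands still between calls to the robot, and variables do not carry over. Pictures are saved under pics/ and viewed, at most 10 in all, crops included, and the job is handed in when it is done.

Besides the shell and the picture viewer there is one more tool, called after ">>>" as a command line: name --argument value ..., lists and objects as JSON in quotes. step_arm: Moves the arm, as the interface text tells. Scaled input: -1 to 1 covers 500 mm each way for a shift and 30 degrees each way for a turn. Its arguments: {"type":"object","properties":{"series":{"type":"array","items":{"type":"object","properties":{"grip":{"type":"number"},"x":{"type":"number","minimum":-1,"maximum":1},"y":{"type":"number","minimum":-1,"maximum":1},"z":{"type":"number","minimum":-1,"maximum":1},"ax":{"type":"number","minimum":-1,"maximum":1},"ay":{"type":"number","minimum":-1,"maximum":1},"az":{"type":"number","minimum":-1,"maximum":1}}}},"force":{"type":"number"}},"required":["series"]}

```bash
mkdir -p pics
python3 - <<'E'
from workcell import bot, imaging
import cv2,pickle
s=bot.read_state();print({k:s[k] for k in('time','q','tool_pos','tcp_rot','width','wrist_force')})
d={}
for n in('scene','side','wrist'):
    c=imaging.read_camera(n);d[n]=c
    print(n,c['fx'],c['fy'],c['cx'],c['cy'],c['k1'],c['R'],c['t'])
    cv2.imwrite(f'pics/{n}0.png',c['img'][:,:,::-1])
pickle.dump(d,open('cams0.pkl','wb'))
E
```

```text
{'time': 0.0, 'q': array([ 1.11007992e+00,  2.64737677e-01,  1.60540645e+00, -2.37334699e-05,
        1.27373875e+00, -3.69155838e-02]), 'tool_pos': array([0.27725877, 0.61459395, 0.22995497]), 'tcp_rot': array([-0.66060895, -3.07079515,  0.00349486]), 'width': 0.996653153181288, 'wrist_force': array([ 0.61207466, -0.48404246,  0.26387196])}
scene 459.588197000086 459.588197000086 314.6179558589179 194.09902778922415 0.04594876144189401 [[ 0.1322395   0.99118992  0.0074335 ]
 [ 0.60462044 -0.0747182  -0.79300146]
 [-0.78545963  0.10936056 -0.60917439]] [-0.10714706 -0.2678739   1.72332666]
side 443.4385328074865 443.4385328074865 324.682934225477 196.68264010128146 0.008465199313977486 [[ 9.99835215e-01 -1.44135331e-02  1.10360029e-02]
 [-3.96517672e-04 -6.25127741e-01 -7.80522357e-01]
 [ 1.81489964e-02  7.80389363e-01 -6.25030445e-01]] [-0.57984639  0.09316606  1.0665886 ]
wrist 331.81919703211685 331.81919703211685 324.54686104402543 200.1466013078359 -0.0005465827617862414 [[ 0.41124161  0.911524   -0.00207989]
 [ 0.87995774 -0.39640286  0.26179983]
 [ 0.23781235 -0.1094932  -0.96511995]] [-0.67373153 -0.03318643  0.37805596]
```

View pics/scene0.png

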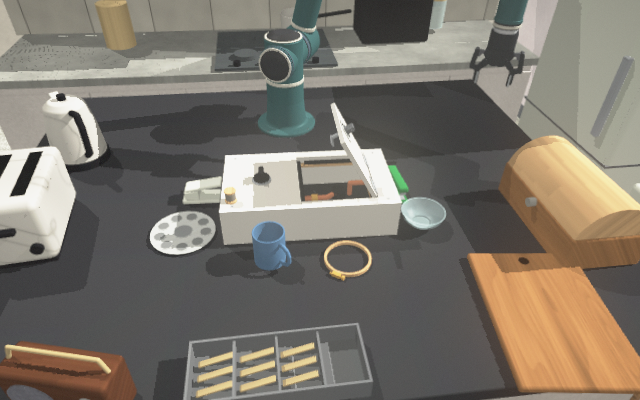

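View pics/side0.png

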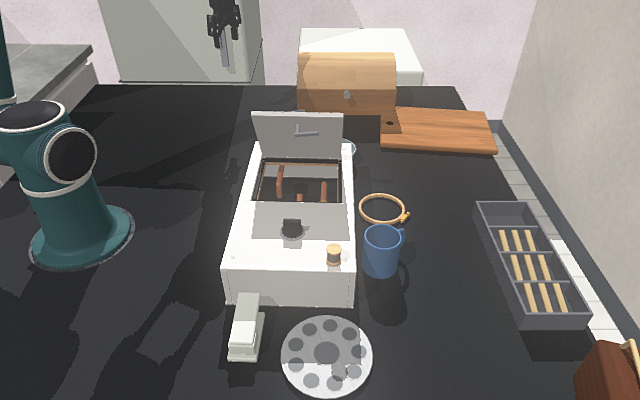

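The scene view shows the boxing around (225–395, 155–240), with the knob at about (262,177) and the hatch standing open at about (355,150). In the side view the knob is at about (292,228), the hatch's outer edge at the top is around (252–343, 112) and the reel is at (334,254). I'll enlarge this area to pick corners.

Run:
```python
import pickle,cv2
d=pickle.load(open('cams0.pkl','rb'))
a=d['side']['img'][100:310,215:375,::-1];b=d['scene']['img'][95:245,210:410,::-1]
cv2.imwrite('pics/c1.png',cv2.hconcat([cv2.resize(a,(400,525)),cv2.copyMakeBorder(cv2.resize(b,(400,300)),0,225,0,0,0)]))
```

```text
(no output)
```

View pics/c1.png

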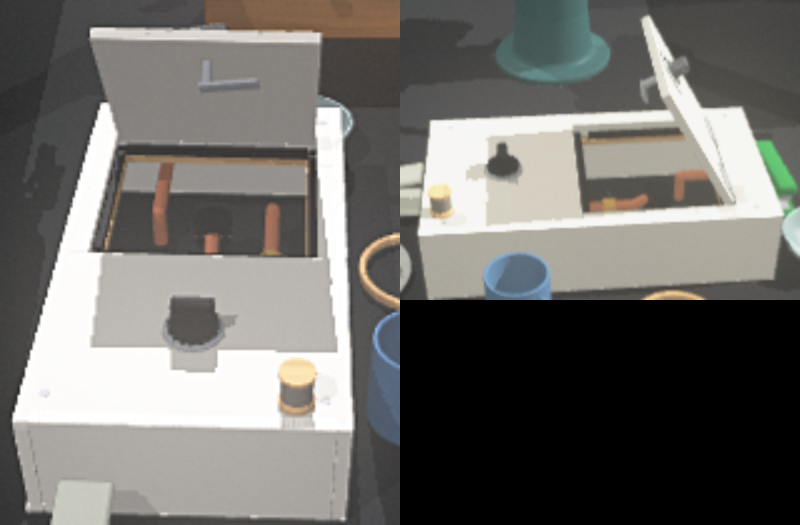

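```bash
cat > h.py <<'E'
import numpy as np,cv2,pickle
from scipy.spatial.transform import Rotation as Rn
def K(c): return np.array([[c['fx'],0,c['cx']],[0,c['fy'],c['cy']],[0,0,1]]),np.array([c['k1'],0,0,0,0.])
def ray(c,p):
    k,d=K(c);u=cv2.undistortPoints(np.array([[p]],float),k,d)[0,0]
    return -c['R'].T@c['t'], c['R'].T@np.array([u[0],u[1],1])
def onz(c,p,z):
    o,v=ray(c,p);return o+v*(z-o[2])/v[2]
def proj(c,X):
    k,d=K(c);return cv2.projectPoints(np.atleast_2d(np.asarray(X,float)),cv2.Rodrigues(c['R'])[0],c['t'],k,d)[0][:,0]
E
python3 - <<'E'
from h import *
from scipy.optimize import least_squares
d=pickle.load(open('cams0.pkl','rb'));S,C=d['side'],d['scene']
L=np.array([[-130,-230,110],[130,-230,110],[-130,230,110],[130,230,110],[-130,-230,0],[130,-230,0]])/1e3
ps=np.array([(223,266.4),(355,269.2),(255,142.8),(351.8,143.2),(227.8,304),(353,307.2)])
pc=np.array([(225,156),(399,202.5),(221,208.5),(381,149.5)]);ic=[0,3,1,2]
def W(p,X): return np.asarray(X)@Rn.from_euler('z',p[2]).as_matrix().T+[p[0],p[1],0]
f=lambda p:np.r_[(proj(S,W(p,L))-ps).ravel(),(proj(C,W(p,L[ic]))-pc).ravel()]
r=least_squares(f,[.6,0,0],loss='soft_l1');p=r.x;print('pose',p,np.degrees(p[2]));print(f(p).reshape(-1,2).round(1).tolist())
# hatch
def H(a,x,r,h): return [x,.173-r*np.cos(a)+h*np.sin(a),.110+r*np.sin(a)+h*np.cos(a)]
g=lambda a:np.r_[(proj(S,W(p,[H(a[0],-.102,.194,0),H(a[0],.102,.194,0)]))-[(252.2,112),(343.4,113.6)]).ravel()]
r=least_squares(g,[1.2]);print('hatch',r.x,r.fun.round(1))
print('scene edge pred',proj(C,W(p,[H(r.x[0],.102,.194,0),H(r.x[0],.102,.194,-.012),H(r.x[0],0,.16,.024)])))
for h in(.132,.143):print('knob',W(p,[0,-.125,h]),proj(S,W(p,[0,-.125,h])),proj(C,W(p,[0,-.125,h])))
E
```

```text
pose [ 0.51496754  0.02092856 -0.03843595] -2.2022174416227194
[[-3.0, 0.9], [1.5, 1.6], [0.3, -2.4], [-0.8, -0.6], [-0.6, -0.3], [0.5, -0.2], [0.6, -0.6], [3.7, 0.2], [-1.6, 4.1], [0.3, -0.9]]
hatch [1.04970632] [-1.1 -0.3  0.2  0.1]
scene edge pred [[344.26734334 142.54335401]
 [339.7560544  144.92840919]
 [352.83910833 127.03869666]]
knob [ 0.51016423 -0.10397912  0.132     ] [[292.20239677 223.38971375]] [[261.64600283 173.0525279 ]]
knob [ 0.51016423 -0.10397912  0.143     ] [[292.01545535 219.38663373]] [[261.38465269 169.65906793]]
```

The hatch stands at about 1.05 rad and the knob is near (0.510, -0.104). I'll lift clear of the hatch first, then travel across.

>>> step_arm --series '[{"z": -0.4, "az": 1, "grip": -1}, {"z": -0.4, "az": 1, "grip": -1}, {"z": -0.4, "az": 1, "grip": -1}, {"z": -0.4, "az": 1, "grip": -1}, {"z": -0.4, "az": 1, "x": -0.5, "y": -0.56, "grip": -1}, {"z": -0.4, "az": 1, "x": -0.5, "y": -0.56, "grip": -1}, {"z": -0.4, "az": 1, "x": -0.5, "y": -0.56, "grip": -1}, {"z": -0.4, "az": 1, "x": -0.5, "y": -0.56, "grip": -1}, {"z": -0.4, "az": 1, "x": -0.5, "y": -0.56, "grip": -1}, {"z": -0.4, "az": 1, "x": -0.5, "y": -0.56, "grip": -1}, {"z": -0.4, "az": 1, "x": -0.5, "y": -0.56, "grip": -1}, {"z": -0.4, "az": 1, "x": -0.5, "y": -0.56, "grip": -1}]'

```text
validation failed for argument at $.se...
```

```bash
cat >> h.py <<'E'
def go(xyz,yaw):
    """shift to world xyz with tool straight down, tool y axis at yaw deg; printed in tool units"""
    from workcell import bot
    s=bot.read_state();R=Rn.from_rotvec(s['tcp_rot']).as_matrix()
    y=np.radians(yaw);Y=np.array([np.cos(y),np.sin(y),0]);Z=np.array([0,0,-1.]);G=np.c_[np.cross(Y,Z),Y,Z]
    print('t',round(float(s['time']),2),'pos',s['tool_pos'].round(4),'yaw',np.degrees(np.arctan2(R[1,1],R[0,1])).round(1),'q',s['q'].round(2),'F',s['wrist_force'].round(1))
    print('xyz',(R.T@(np.array(xyz)-s['tool_pos'])/.5).round(4),'axyz',(np.degrees(Rn.from_matrix(R.T@G).as_rotvec())/30).round(3))
E
python3 -c "
from h import *;go([.505,-.1,.33],-92.2)"
```

```text
t 0.15 pos [0.2773 0.6148 0.2302] yaw 65.7 q [ 1.11  0.26  1.61 -0.    1.27 -0.04] F [-0.1  0.3  0.4]
xyz [-1.0029 -1.1161 -0.1976] axyz [-1.000e-03  5.000e-03  5.264e+00]
```

>>> step_arm --series '[{"x": 0.0, "y": 0.0, "z": -0.4, "ax": 0.0, "ay": 0.0, "az": 0.99, "grip": -1.0}, {"x": 0.0, "y": 0.0, "z": -0.4, "ax": 0.0, "ay": 0.0, "az": 0.99, "grip": -1.0}, {"x": 0.0, "y": 0.0, "z": -0.4, "ax": 0.0, "ay": 0.0, "az": 0.99, "grip": -1.0}, {"x": 0.0, "y": 0.0, "z": -0.4, "ax": 0.0, "ay": 0.0, "az": 0.99, "grip": -1.0}]'

```text
time: 0.55
tool_pos: [0.2774, 0.6149, 0.4327]
tcp_rot: [-1.432, -2.796, 0.001]
wrist_force: [0.1, 0.6, -0.1]
width: 1.003
grip_force: 0.0
```

>>> step_arm --series '[{"x": -0.71, "y": -0.24, "z": 0.0, "ax": 0.0, "ay": 0.0, "az": 0.99, "grip": -1.0}, {"x": -0.71, "y": -0.24, "z": 0.0, "ax": 0.0, "ay": 0.0, "az": 0.99, "grip": -1.0}, {"x": -0.71, "y": -0.24, "z": 0.0, "ax": 0.0, "ay": 0.0, "az": 0.99, "grip": -1.0}, {"x": -0.71, "y": -0.24, "z": 0.0, "ax": 0.0, "ay": 0.0, "az": 0.99, "grip": -1.0}, {"x": -0.71, "y": -0.24, "z": 0.0, "ax": 0.0, "ay": 0.0, "az": 0.99, "grip": -1.0}, {"x": -0.71, "y": -0.24, "z": 0.0, "ax": 0.0, "ay": 0.0, "az": 0.99, "grip": -1.0}, {"x": -0.71, "y": -0.24, "z": 0.0, "ax": 0.0, "ay": 0.0, "az": 0.99, "grip": -1.0}, {"x": -0.71, "y": -0.24, "z": 0.0, "ax": 0.0, "ay": 0.0, "az": 0.99, "grip": -1.0}]'

```text
time: 1.35
tool_pos: [0.3896, 0.2543, 0.4313]
tcp_rot: [2.098, 2.337, -0.0]
wrist_force: [-0.2, 0.6, 0.6]
width: 1.003
grip_force: 0.0
```

```bash
python3 -c "
from h import *;go([.505,-.1,.33],-92.2)"
```

```text
t 1.35 pos [0.3896 0.2543 0.4313] yaw 6.2 q [ 0.53 -0.2   1.72 -0.    1.62  0.42] F [-0.2  0.6  0.6]
xyz [-0.729   0.1531  0.2036] axyz [3.000e-03 1.000e-03 3.279e+00]
```

>>> step_arm --series '[{"x": -0.73, "y": 0.15, "z": 0.0, "ax": 0.0, "ay": 0.0, "az": 0.99, "grip": -1.0}, {"x": -0.73, "y": 0.15, "z": 0.0, "ax": 0.0, "ay": 0.0, "az": 0.99, "grip": -1.0}, {"x": -0.73, "y": 0.15, "z": 0.0, "ax": 0.0, "ay": 0.0, "az": 0.99, "grip": -1.0}, {"x": -0.73, "y": 0.15, "z": 0.0, "ax": 0.0, "ay": 0.0, "az": 0.99, "grip": -1.0}, {"x": -0.73, "y": 0.15, "z": 0.0, "ax": 0.0, "ay": 0.0, "az": 0.99, "grip": -1.0}, {"x": -0.73, "y": 0.15, "z": 0.0, "ax": 0.0, "ay": 0.0, "az": 0.99, "grip": -1.0}, {"x": -0.73, "y": 0.15, "z": 0.0, "ax": 0.0, "ay": 0.0, "az": 0.99, "grip": -1.0}, {"x": -0.73, "y": 0.15, "z": 0.2, "ax": 0.0, "ay": 0.0, "az": 0.99, "grip": -1.0}, {"x": -0.73, "y": 0.15, "z": 0.2, "ax": 0.0, "ay": 0.0, "az": 0.99, "grip": -1.0}, {"x": -0.73, "y": 0.15, "z": 0.2, "ax": 0.0, "ay": 0.0, "az": 0.99, "grip": -1.0}]'

```text
time: 2.35
tool_pos: [0.4989, -0.0971, 0.3218]
tcp_rot: [-2.617, -1.715, 0.018]
wrist_force: [-0.6, 0.2, -1.7]
width: 0.998
grip_force: 0.0
```

>>> step_arm --series '[{"x": 0.0, "y": 0.0, "z": 0.0, "ax": 0.0, "ay": 0.0, "az": 0.99, "grip": -1.0}, {"x": 0.0, "y": 0.0, "z": 0.0, "ax": 0.0, "ay": 0.0, "az": 0.99, "grip": -1.0}, {"x": 0.0, "y": 0.0, "z": 0.0, "ax": 0.0, "ay": 0.0, "az": 0.99, "grip": -1.0}, {"x": 0.0, "y": 0.0, "z": 0.0, "ax": 0.0, "ay": 0.0, "az": 0.99, "grip": -1.0}]'

```text
time: 2.75
tool_pos: [0.5049, -0.0963, 0.3344]
tcp_rot: [2.98, 0.989, 0.005]
wrist_force: [0.2, -0.1, 0.5]
width: 1.003
grip_force: 0.0
```

>>> step_arm --series '[{"x": 0.0, "y": 0.0, "z": 0.0, "ax": 0.0, "ay": 0.0, "az": 0.99, "grip": -1.0}, {"x": 0.0, "y": 0.0, "z": 0.0, "ax": 0.0, "ay": 0.0, "az": 0.99, "grip": -1.0}, {"x": 0.0, "y": 0.0, "z": 0.0, "ax": 0.0, "ay": 0.0, "az": 0.99, "grip": -1.0}, {"x": 0.0, "y": 0.0, "z": 0.0, "ax": 0.0, "ay": 0.0, "az": 0.99, "grip": -1.0}]'

```text
time: 3.15
tool_pos: [0.5049, -0.0962, 0.3345]
tcp_rot: [3.135, 0.192, 0.005]
wrist_force: [-0.2, -0.9, -0.3]
width: 0.999
grip_force: 0.0
```

Run:
```python
from h import *
from workcell import imaging
go([.510,-.104,.20],-92.2)
c=imaging.read_camera('wrist');pickle.dump(c,open('w1.pkl','wb'))
cv2.imwrite('pics/w1.png',c['img'][:,:,::-1])
print('cam',-c['R'].T@c['t'],'knob pred',proj(c,[.51016,-.10398,.143]))
```

```text
t 3.15 pos [ 0.5049 -0.0962  0.3345] yaw -83.0 q [-0.24 -0.09  1.8   0.    1.43  1.21] F [-0.2 -0.9 -0.3]
xyz [0.0072 0.0164 0.269 ] axyz [ 0.001 -0.006  0.307]
cam [ 0.56969893 -0.08792557  0.47678652] knob pred [[332.83720623 172.94718793]]
```

View pics/w1.png

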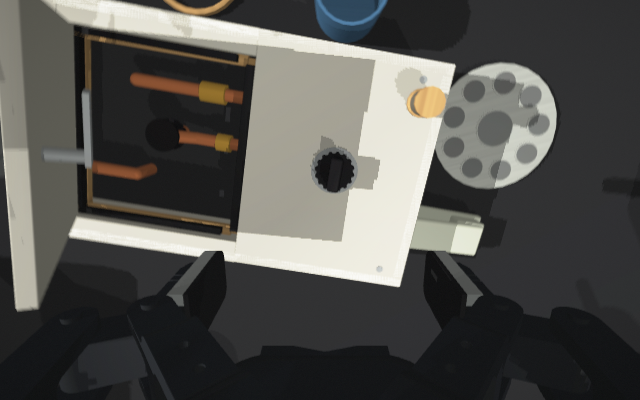

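The wrist view shows the black knob at about (334,171), the boxing's -y corners at about (455,65) and (401,286), and the fastener's tongue at about (65,155), so it's unlocked. Next I'll measure the knob and the yaw.

Run:
```python
from h import *
c=pickle.load(open('w1.pkl','rb'))
g=cv2.cvtColor(c['img'],cv2.COLOR_RGB2GRAY)
m=(g<60).astype(np.uint8);m[:140]=0;m[205:]=0;m[:,:300]=0;m[:,370:]=0
n,l,st,ce=cv2.connectedComponentsWithStats(m);i=1+np.argmax(st[1:,4]);print(st[i],ce[i])
for q in [ce[i],(st[i][0]+st[i][2]/2-.5,st[i][1]+st[i][3]/2-.5)]: print(onz(c,q,.121),onz(c,q,.13))
w=(g>170).astype(np.uint8)
# far (-y) edge of the boxing: rightmost white px per row; line fit
pts=[]
for r in range(110,280,6):
    if 205<r<255: continue
    x=np.nonzero(w[r,380:440])[0]
    if len(x) and x.max()<58:pts.append(onz(c,(380+x.max()+.5,r),.11)[:2])
pts=np.array(pts,np.float32)
v=cv2.fitLine(pts,cv2.DIST_HUBER,0,.001,.001).ravel();print(v,np.degrees(np.arctan2(v[1],v[0])))
A,B=onz(c,(455,65),.11),onz(c,(401,286),.11);print(A,B,np.linalg.norm(A-B))
```

```text
[ 315  152   39   40 1139] [333.90869183 171.25812116]
[ 0.50821897 -0.1059533   0.121     ] [ 0.50977417 -0.10549727  0.13      ]
[ 0.5079677  -0.10608601  0.121     ] [ 0.50952926 -0.10562662  0.13      ]
[ 0.9990164  -0.04434228  0.5108104  -0.21084173] -2.5414586
[ 0.63160482 -0.21619657  0.11      ] [ 0.3747248  -0.20693965  0.11      ] 0.2570467581034863
```

>>> step_arm --series '[{"x": 0.006, "y": 0.0195, "z": 0.1, "ax": 0.0, "ay": 0.0, "az": 0.31, "grip": -1.0}, {"x": 0.006, "y": 0.0195, "z": 0.2, "ax": 0.0, "ay": 0.0, "az": 0.31, "grip": -0.5}, {"x": 0.006, "y": 0.0195, "z": 0.28, "ax": 0.0, "ay": 0.0, "az": 0.31, "grip": -0.3}, {"x": 0.006, "y": 0.0195, "z": 0.34, "ax": 0.0, "ay": 0.0, "az": 0.31, "grip": -0.2}, {"x": 0.006, "y": 0.0195, "z": 0.39, "ax": 0.0, "ay": 0.0, "az": 0.31, "grip": -0.2}, {"x": 0.006, "y": 0.0195, "z": 0.419, "ax": 0.0, "ay": 0.0, "az": 0.31, "grip": -0.2}, {"x": 0.006, "y": 0.0195, "z": 0.419, "ax": 0.0, "ay": 0.0, "az": 0.31, "grip": -0.2}]'

```text
time: 3.9
tool_pos: [0.5076, -0.1056, 0.121]
tcp_rot: [-3.14, 0.055, 0.004]
wrist_force: [0.1, 0.5, -0.3]
width: 0.6
grip_force: 0.0
```

Run:
```python
from h import *
from workcell import imaging
go([.509,-.1055,.125],-92.3)
c=imaging.read_camera('side');s=c['img'][150:290,200:380]
c=imaging.read_camera('wrist');
cv2.imwrite('pics/k1.png',cv2.hconcat([cv2.resize(s,(360,280)),cv2.resize(c['img'][120:400,140:500],(360,280))])[:,:,::-1])
```

```text
t 3.9 pos [ 0.5076 -0.1056  0.121 ] yaw -92.0 q [-0.25  0.07  2.05  0.    1.03  1.35] F [ 0.1  0.5 -0.3]
xyz [ 0.0028 -0.0004 -0.0081] axyz [-0.001  0.005  0.01 ]
```

View pics/k1.png

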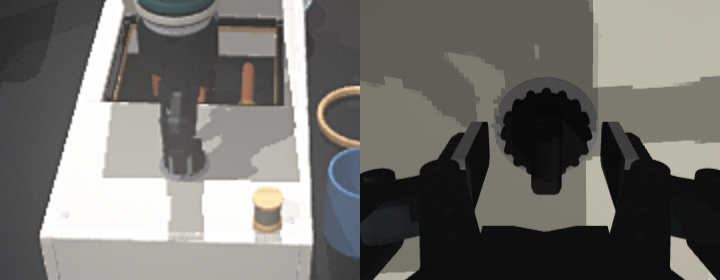

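The fingers straddle the knob bar, which sits at about (545,160) in the crop, and are centred on it. Closing now.

>>> step_arm --series '[{"x": 0.003, "y": 0.0, "z": -0.006, "ax": 0.0, "ay": 0.0, "az": 0.01, "grip": -0.2}, {"x": 0.003, "y": 0.0, "z": -0.006, "ax": 0.0, "ay": 0.0, "az": 0.01, "grip": 1.0}, {"x": 0.003, "y": 0.0, "z": -0.006, "ax": 0.0, "ay": 0.0, "az": 0.01, "grip": 1.0}, {"x": 0.003, "y": 0.0, "z": -0.006, "ax": 0.0, "ay": 0.0, "az": 0.01, "grip": 1.0}, {"x": 0.003, "y": 0.0, "z": -0.006, "ax": 0.0, "ay": 0.0, "az": 0.01, "grip": 1.0}, {"x": 0.003, "y": 0.0, "z": -0.006, "ax": 0.0, "ay": 0.0, "az": 0.01, "grip": 1.0}, {"x": 0.003, "y": 0.0, "z": -0.006, "ax": 0.0, "ay": 0.0, "az": 0.01, "grip": 1.0}, {"x": 0.003, "y": 0.0, "z": -0.006, "ax": 0.0, "ay": 0.0, "az": 0.01, "grip": 1.0}]' --force 50

```text
time: 4.8
tool_pos: [0.5103, -0.1066, 0.1259]
tcp_rot: [3.14, -0.065, 0.002]
wrist_force: [-0.7, -1.1, 5.2]
width: 0.14
grip_force: 50.2
```

>>> step_arm --series '[{"x": 0.0, "y": 0.0, "z": 0.0, "ax": 0.0, "ay": 0.0, "az": -0.25, "grip": 1.0}, {"x": 0.0, "y": 0.0, "z": 0.0, "ax": 0.0, "ay": 0.0, "az": -0.5, "grip": 1.0}, {"x": 0.0, "y": 0.0, "z": 0.0, "ax": 0.0, "ay": 0.0, "az": -0.75, "grip": 1.0}, {"x": 0.0, "y": 0.0, "z": 0.0, "ax": 0.0, "ay": 0.0, "az": -0.99, "grip": 1.0}, {"x": 0.0, "y": 0.0, "z": 0.0, "ax": 0.0, "ay": 0.0, "az": -0.99, "grip": 1.0}]'

```text
time: 5.3
tool_pos: [0.5101, -0.1057, 0.1259]
tcp_rot: [-3.051, -0.745, -0.002]
wrist_force: [-2.7, 2.6, 6.8]
width: 0.137
grip_force: 50.5
```

>>> step_arm --series '[{"x": 0.0, "y": 0.0, "z": 0.0, "ax": 0.0, "ay": 0.0, "az": -0.25, "grip": 1.0}, {"x": 0.0, "y": 0.0, "z": 0.0, "ax": 0.0, "ay": 0.0, "az": -0.5, "grip": 1.0}, {"x": 0.0, "y": 0.0, "z": 0.0, "ax": 0.0, "ay": 0.0, "az": -0.75, "grip": 1.0}, {"x": 0.0, "y": 0.0, "z": 0.0, "ax": 0.0, "ay": 0.0, "az": -0.99, "grip": 1.0}, {"x": 0.0, "y": 0.0, "z": 0.0, "ax": 0.0, "ay": 0.0, "az": -0.99, "grip": 1.0}]'

```text
time: 5.8
tool_pos: [0.5095, -0.1051, 0.1258]
tcp_rot: [-2.757, -1.501, -0.001]
wrist_force: [-3.4, 4.4, 8.4]
width: 0.136
grip_force: 50.8
```

```bash
python3 -c "
from h import *;go([.51,-.1055,.125],-92.3+71.6)
from workcell import bot;print(bot.read_state()['torque'],bot.read_state()['width'])"
```

```text
t 5.8 pos [ 0.5095 -0.1051  0.1258] yaw -32.9 q [-0.25  0.06  2.04  0.    1.04  0.32] F [-3.4  4.4  8.4]
xyz [-0.0001  0.0013  0.0017] axyz [-0.003 -0.003 -0.406]
[ 0.75914018  0.5884079  -0.09810063] 0.13612164672882068
```

>>> step_arm --series '[{"x": 0.0, "y": 0.0, "z": 0.0, "ax": 0.0, "ay": 0.0, "az": -0.2, "grip": 1.0}, {"x": 0.0, "y": 0.0, "z": 0.0, "ax": 0.0, "ay": 0.0, "az": -0.35, "grip": 1.0}, {"x": 0.0, "y": 0.0, "z": 0.0, "ax": 0.0, "ay": 0.0, "az": -0.45, "grip": 1.0}, {"x": 0.0, "y": 0.0, "z": 0.0, "ax": 0.0, "ay": 0.0, "az": -0.53, "grip": 1.0}, {"x": 0.0, "y": 0.0, "z": 0.0, "ax": 0.0, "ay": 0.0, "az": -0.6, "grip": 1.0}, {"x": 0.0, "y": 0.0, "z": 0.0, "ax": 0.0, "ay": 0.0, "az": -0.6, "grip": 1.0}, {"x": 0.0, "y": 0.0, "z": 0.0, "ax": 0.0, "ay": 0.0, "az": -0.6, "grip": 1.0}]'

```text
time: 6.5
tool_pos: [0.5091, -0.1049, 0.1259]
tcp_rot: [-2.494, -1.905, -0.002]
wrist_force: [-4.7, 5.1, 10.4]
width: 0.138
grip_force: 65.6
```

```bash
python3 -c "
from h import *;go([.51,-.1055,.25],-92.3+71.6)
from workcell import bot;print(bot.read_state()['torque'],bot.read_state()['width'])"
```

```text
t 6.5 pos [ 0.5091 -0.1049  0.1259] yaw -15.3 q [-0.25  0.06  2.04  0.    1.04  0.01] F [-4.7  5.1 10.4]
xyz [ 2.000e-04  1.600e-03 -2.483e-01] axyz [-0.004 -0.006  0.181]
[ 0.76777883  0.80586739 -1.49075296] 0.13766491635859912
```

The torque jumped to 1.5 N·m, so the knob is at its stop. Letting go and lifting.

>>> step_arm --series '[{"x": 0.0, "y": 0.0, "z": 0.0, "ax": 0.0, "ay": 0.0, "az": 0.12, "grip": 1.0}, {"x": 0.0, "y": 0.0, "z": 0.0, "ax": 0.0, "ay": 0.0, "az": 0.12, "grip": -1.0}, {"x": 0.0, "y": 0.0, "z": 0.0, "ax": 0.0, "ay": 0.0, "az": 0.12, "grip": -1.0}, {"x": 0.0, "y": 0.0, "z": 0.0, "ax": 0.0, "ay": 0.0, "az": 0.12, "grip": -1.0}, {"x": 0.0, "y": 0.0, "z": 0.0, "ax": 0.0, "ay": 0.0, "az": 0.12, "grip": -1.0}, {"x": 0.0, "y": 0.0, "z": 0.0, "ax": 0.0, "ay": 0.0, "az": 0.12, "grip": -1.0}, {"x": 0.0, "y": 0.0, "z": 0.0, "ax": 0.0, "ay": 0.0, "az": 0.12, "grip": -1.0}, {"x": 0.0, "y": 0.0, "z": -0.1, "ax": 0.0, "ay": 0.0, "az": 0.12, "grip": -1.0}, {"x": 0.0, "y": 0.0, "z": -0.2, "ax": 0.0, "ay": 0.0, "az": 0.12, "grip": -1.0}, {"x": 0.0, "y": 0.0, "z": -0.3, "ax": 0.0, "ay": 0.0, "az": 0.12, "grip": -1.0}, {"x": 0.0, "y": 0.0, "z": -0.4, "ax": 0.0, "ay": 0.0, "az": 0.12, "grip": -1.0}, {"x": 0.0, "y": 0.0, "z": -0.5, "ax": 0.0, "ay": 0.0, "az": 0.12, "grip": -1.0}]'

```text
time: 7.7
tool_pos: [0.5093, -0.1063, 0.3769]
tcp_rot: [2.55, 1.833, 0.0]
wrist_force: [1.5, 0.1, 0.8]
width: 1.0
grip_force: 0.0
```

Run:
```python
from h import *
from workcell import imaging,bot
p=[.514,.0194,-.0405]
def W(X): return np.asarray(X)@Rn.from_euler('z',p[2]).as_matrix().T+[p[0],p[1],0]
go(W([.065,.13,.39]),87.7)
print(bot.read_state()['width'])
c=imaging.read_camera('wrist');s=imaging.read_camera('side')
cv2.imwrite('pics/k2.png',cv2.hconcat([c['img'],cv2.resize(s['img'][90:290,215:375],(160,200)) if 0 else cv2.copyMakeBorder(s['img'][90:290,215:375],0,200,0,0,cv2.BORDER_CONSTANT)])[:,:,::-1])
```

```text
t 7.7 pos [ 0.5093 -0.1063  0.3769] yaw -18.6 q [-0.25 -0.09  1.72 -0.    1.51  0.07] F [1.5 0.1 0.8]
xyz [ 0.5272 -0.0192 -0.0262] axyz [ 1.000e-03  1.000e-03 -3.543e+00]
0.9995148831995191
```

View pics/k2.png

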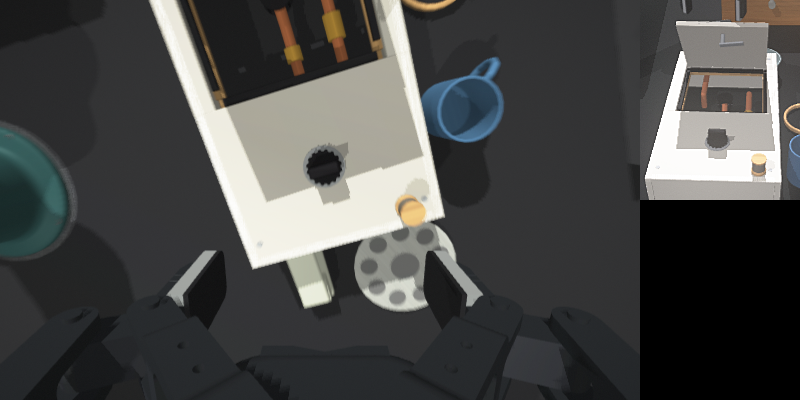

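The knob has sprung back, with its bar at (323,166) along the boxing's x again, and the hatch is still open. Moving behind the hatch with the fingers shut.

>>> step_arm --series '[{"x": 0.527, "y": -0.019, "z": -0.03, "ax": 0.0, "ay": 0.0, "az": -0.543, "grip": 1.0}, {"x": 0.527, "y": -0.019, "z": -0.03, "ax": 0.0, "ay": 0.0, "az": -0.543, "grip": 1.0}, {"x": 0.527, "y": -0.019, "z": -0.03, "ax": 0.0, "ay": 0.0, "az": -0.543, "grip": 1.0}, {"x": 0.527, "y": -0.019, "z": -0.03, "ax": 0.0, "ay": 0.0, "az": -0.543, "grip": 1.0}, {"x": 0.527, "y": -0.019, "z": -0.03, "ax": 0.0, "ay": 0.0, "az": -0.543, "grip": 1.0}, {"x": 0.527, "y": -0.019, "z": -0.03, "ax": 0.0, "ay": 0.0, "az": -0.543, "grip": 1.0}, {"x": 0.527, "y": -0.019, "z": -0.03, "ax": 0.0, "ay": 0.0, "az": -0.543, "grip": 1.0}, {"x": 0.527, "y": -0.019, "z": 0.07, "ax": 0.0, "ay": 0.0, "az": -0.543, "grip": 1.0}, {"x": 0.527, "y": -0.019, "z": 0.16, "ax": 0.0, "ay": 0.0, "az": -0.543, "grip": 1.0}, {"x": 0.527, "y": -0.019, "z": 0.22, "ax": 0.0, "ay": 0.0, "az": -0.543, "grip": 1.0}, {"x": 0.527, "y": -0.019, "z": 0.24, "ax": 0.0, "ay": 0.0, "az": -0.543, "grip": 1.0}, {"x": 0.527, "y": -0.019, "z": 0.24, "ax": 0.0, "ay": 0.0, "az": -0.543, "grip": 1.0}]'

```text
time: 9.0
tool_pos: [0.5834, 0.1448, 0.2529]
tcp_rot: [-2.266, -2.174, 0.006]
wrist_force: [-0.2, -0.6, -0.2]
width: 0.001
grip_force: 0.0
```

Run:
```python
from h import *
from workcell import imaging,bot
p=[.514,.0194,-.0405]
def W(X): return np.asarray(X)@Rn.from_euler('z',p[2]).as_matrix().T+[p[0],p[1],0]
go(W([.065,.122,.253]),-2.3)
s=bot.read_state();print('local',(s['tool_pos']-[p[0],p[1],0])@Rn.from_euler('z',p[2]).as_matrix())
l=(s['tool_pos']-[p[0],p[1],0])@Rn.from_euler('z',p[2]).as_matrix()*1000
for i,a in enumerate(np.r_[np.linspace(1.05,.012,13)]):
    R=165+11*i/12; y=173-R*np.cos(a)+11;z=110+R*np.sin(a);print(round(a,2),'x',round((y-l[1])/500,3),'z',round((l[2]-z)/500,3))
a=imaging.read_camera('side');c=imaging.read_camera('scene')
cv2.imwrite('pics/h1.png',cv2.hconcat([cv2.resize(a['img'][60:260,200:400],(400,400)),cv2.resize(c['img'][60:260,220:420],(400,400))])[:,:,::-1])
```

```text
t 9.0 pos [0.5834 0.1448 0.2529] yaw -2.4 q [ 0.2   0.12  1.74 -0.    1.29  0.24] F [-0.2 -0.6 -0.2]
xyz [-0.0123  0.0014 -0.0001] axyz [-0.007  0.003 -0.002]
local [0.06429956 0.1281328  0.2529465 ]
1.05 x -0.052 z -0.0
0.96 x -0.078 z 0.013
0.88 x -0.102 z 0.029
0.79 x -0.124 z 0.047
0.7 x -0.145 z 0.068
0.62 x -0.165 z 0.09
0.53 x -0.182 z 0.113
0.44 x -0.198 z 0.138
0.36 x -0.211 z 0.165
0.27 x -0.222 z 0.193
0.18 x -0.231 z 0.222
0.1 x -0.237 z 0.251
0.01 x -0.24 z 0.282
```

View pics/h1.png

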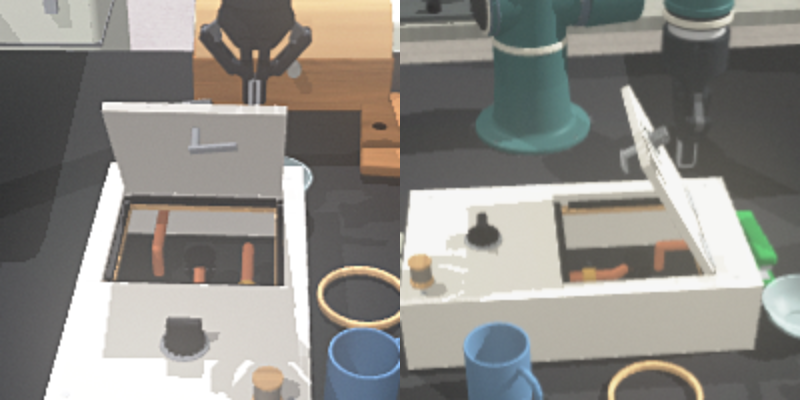

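The gripper stands behind the open hatch, with the fingertips at about (685,160) on its +y side. Sweeping it shut.

>>> step_arm --series '[{"x": -0.052, "y": 0.0, "z": 0.0, "ax": 0.0, "ay": 0.0, "az": 0.0, "grip": 1.0}, {"x": -0.078, "y": 0.0, "z": 0.013, "ax": 0.0, "ay": 0.0, "az": 0.0, "grip": 1.0}, {"x": -0.102, "y": 0.0, "z": 0.029, "ax": 0.0, "ay": 0.0, "az": 0.0, "grip": 1.0}, {"x": -0.124, "y": 0.0, "z": 0.047, "ax": 0.0, "ay": 0.0, "az": 0.0, "grip": 1.0}, {"x": -0.145, "y": 0.0, "z": 0.068, "ax": 0.0, "ay": 0.0, "az": 0.0, "grip": 1.0}, {"x": -0.165, "y": 0.0, "z": 0.09, "ax": 0.0, "ay": 0.0, "az": 0.0, "grip": 1.0}, {"x": -0.182, "y": 0.0, "z": 0.113, "ax": 0.0, "ay": 0.0, "az": 0.0, "grip": 1.0}, {"x": -0.198, "y": 0.0, "z": 0.138, "ax": 0.0, "ay": 0.0, "az": 0.0, "grip": 1.0}, {"x": -0.211, "y": 0.0, "z": 0.165, "ax": 0.0, "ay": 0.0, "az": 0.0, "grip": 1.0}]'

```text
time: 10.0
tool_pos: [0.58, 0.0404, 0.1708]
tcp_rot: [-2.265, -2.176, 0.001]
wrist_force: [-0.7, 0.4, 0.8]
width: -0.002
grip_force: 0.3
```

```bash
cat >> h.py <<'E'
P=[.514,.0194,-.0405]
def W(X): return np.asarray(X)@Rn.from_euler('z',P[2]).as_matrix().T+[P[0],P[1],0]
def loc(x): return (x-np.array([P[0],P[1],0]))@Rn.from_euler('z',P[2]).as_matrix()
E
python3 - <<'E'
from h import *
from workcell import imaging,bot
go(W([.065,.008,.112]),-2.3);print(loc(bot.read_state()['tool_pos']))
E
```

```text
t 10.0 pos [0.58   0.0404 0.1708] yaw -2.3 q [0.03 0.13 1.87 0.   1.14 0.07] F [-0.7  0.4  0.8]
xyz [-3.140e-02 -1.000e-04  1.176e-01] axyz [-0.002  0.     0.   ]
[0.06510678 0.02369923 0.17078281]
```

>>> step_arm --series '[{"x": -0.011, "y": 0.0, "z": 0.028, "ax": 0.0, "ay": 0.0, "az": 0.0, "grip": 1.0}, {"x": -0.02, "y": 0.0, "z": 0.057, "ax": 0.0, "ay": 0.0, "az": 0.0, "grip": 1.0}, {"x": -0.026, "y": 0.0, "z": 0.084, "ax": 0.0, "ay": 0.0, "az": 0.0, "grip": 1.0}, {"x": -0.03, "y": 0.0, "z": 0.106, "ax": 0.0, "ay": 0.0, "az": 0.0, "grip": 1.0}, {"x": -0.031, "y": 0.0, "z": 0.116, "ax": 0.0, "ay": 0.0, "az": 0.0, "grip": 1.0}, {"x": -0.031, "y": 0.0, "z": 0.118, "ax": 0.0, "ay": 0.0, "az": 0.0, "grip": 1.0}, {"x": -0.031, "y": 0.0, "z": 0.118, "ax": 0.0, "ay": 0.0, "az": 0.0, "grip": 1.0}]'

```text
time: 10.7
tool_pos: [0.5801, 0.0257, 0.1135]
tcp_rot: [2.265, 2.177, 0.001]
wrist_force: [-0.3, 0.5, 1.6]
width: 0.002
grip_force: 0.3
```

Run:
```python
from h import *
from workcell import imaging,bot
go(W([0,.013,.26]),87.7);print(loc(bot.read_state()['tool_pos']))
```

```text
t 10.7 pos [0.5801 0.0257 0.1135] yaw -2.3 q [ 0.    0.19  1.93 -0.    1.03  0.04] F [-0.3  0.5  1.6]
xyz [ 0.0082 -0.1314 -0.2931] axyz [ 1.000e-03  1.000e-03 -2.999e+00]
[0.0657708  0.00895791 0.11350314]
```

>>> step_arm --series '[{"x": 0.0, "y": 0.0, "z": -0.1, "ax": 0.0, "ay": 0.0, "az": 0.0, "grip": 1.0}, {"x": 0.0, "y": 0.0, "z": -0.2, "ax": 0.0, "ay": 0.0, "az": -0.3, "grip": 0.0}, {"x": 0.008, "y": -0.1314, "z": -0.293, "ax": 0.0, "ay": 0.0, "az": -1.0, "grip": -1.0}, {"x": 0.008, "y": -0.1314, "z": -0.293, "ax": 0.0, "ay": 0.0, "az": -1.0, "grip": -1.0}, {"x": 0.008, "y": -0.1314, "z": -0.293, "ax": 0.0, "ay": 0.0, "az": -1.0, "grip": -1.0}, {"x": 0.008, "y": -0.1314, "z": -0.293, "ax": 0.0, "ay": 0.0, "az": -1.0, "grip": -1.0}]'

```text
time: 11.3
tool_pos: [0.5148, 0.0325, 0.2619]
tcp_rot: [1.622, 2.686, 0.004]
wrist_force: [0.3, -0.3, -0.4]
width: 0.844
grip_force: 0.0
```

>>> step_arm --series '[{"x": 0.0, "y": 0.0, "z": 0.0, "ax": 0.0, "ay": 0.0, "az": -1.0, "grip": -1.0}, {"x": 0.0, "y": 0.0, "z": 0.0, "ax": 0.0, "ay": 0.0, "az": -1.0, "grip": -1.0}, {"x": 0.0, "y": 0.0, "z": 0.0, "ax": 0.0, "ay": 0.0, "az": -1.0, "grip": -1.0}, {"x": 0.0, "y": 0.0, "z": 0.0, "ax": 0.0, "ay": 0.0, "az": -1.0, "grip": -1.0}]'

```text
time: 11.7
tool_pos: [0.5146, 0.0322, 0.2591]
tcp_rot: [-0.87, -3.018, 0.0]
wrist_force: [-0.4, 0.2, 0.8]
width: 0.999
grip_force: 0.0
```

>>> step_arm --series '[{"x": 0.0, "y": 0.0, "z": 0.0, "ax": 0.0, "ay": 0.0, "az": -1.0, "grip": -1.0}, {"x": 0.0, "y": 0.0, "z": 0.0, "ax": 0.0, "ay": 0.0, "az": -1.0, "grip": -1.0}, {"x": 0.0, "y": 0.0, "z": 0.0, "ax": 0.0, "ay": 0.0, "az": -1.0, "grip": -1.0}, {"x": 0.0, "y": 0.0, "z": 0.0, "ax": 0.0, "ay": 0.0, "az": -1.0, "grip": -1.0}]'

```text
time: 12.1
tool_pos: [0.5146, 0.0322, 0.2591]
tcp_rot: [-0.059, -3.14, 0.0]
wrist_force: [-0.1, -0.2, 0.2]
width: 0.995
grip_force: 0.0
```

Run:
```python
from h import *
from workcell import imaging,bot
go(W([0,.013,.122]),87.7);print(loc(bot.read_state()['tool_pos']))
c=imaging.read_camera('wrist');pickle.dump(c,open('w2.pkl','wb'))
print('pred fastener top',proj(c,W([[0,.013,.138],[-.017,.013,.138],[.017,.013,.138]])).round(1))
cv2.imwrite('pics/f1.png',c['img'][:,:,::-1])
```

```text
t 12.1 pos [0.5146 0.0322 0.2591] yaw 87.9 q [ 0.01 -0.06  1.9  -0.    1.29 -1.52] F [-0.1 -0.2  0.2]
xyz [-1.000e-04  3.000e-04  2.742e-01] axyz [-0.    -0.001  0.005]
[7.43473481e-05 1.28501089e-02 2.59108809e-01]
pred fastener top [[324.5 194.9]
 [324.6 174.4]
 [324.5 214.7]]
```

View pics/f1.png

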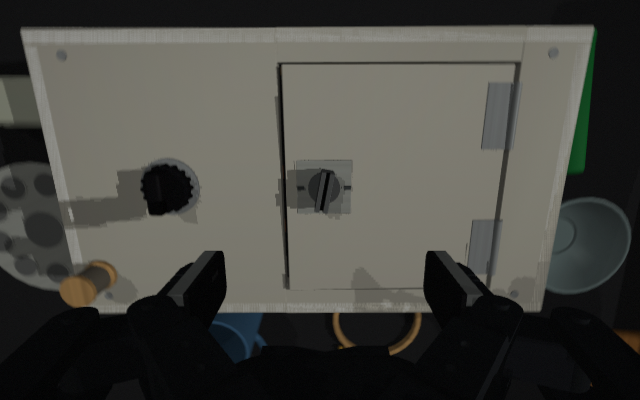

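The hatch is shut. The fastener sits at about (324,190) with its ribs level at (300,187) and (348,187), and its slot is already tilted roughly 10° clockwise. I'll measure the slot.

Run:
```python
from h import *
c=pickle.load(open('w2.pkl','rb'));g=cv2.cvtColor(c['img'],cv2.COLOR_RGB2GRAY)
print(proj(c,W([[0,.013,.117]])))
r=g[164:216,306:344];m=(r<40).astype(np.uint8)
n,l,st,ce=cv2.connectedComponentsWithStats(m,connectivity=8)
i=1+np.argmax(st[1:,4]);print(st[i]+[306,164,0,0,0],ce[i]+[306,164])
ys,xs=np.nonzero(l==i);P_=np.array([loc(onz(c,(x+306,y+164),.138))[:2] for x,y in zip(xs,ys)],np.float32)
v=cv2.fitLine(P_,cv2.DIST_HUBER,0,.001,.001).ravel();print(v,'deg from local x',np.degrees(np.arctan2(v[1],v[0])))
for y in range(168,214,4):print(y,g[y,310:340:2])
```

```text
[[324.52949118 188.99987356]]
[309 169  25  42 414] [319.21497585 186.91062802]
[ 0.9995671   0.0294211  -0.00636679  0.0086464 ] deg from local x 1.6859481
168 [ 92  93  93  93  93  67  87  90  98 103 104 104 104 104 104]
172 [ 67  67  67  67  61  41  47  44  33  27  31  32  79 105 104]
176 [66 58 35 37 37 27 59 58 10  2 58 58 60 86 98]
180 [40 37 38 38 37 40 60 59  5 14 58 59 48 49 79]
184 [36 37 37 37 31 59 58 33  2 39 59 59 48 49 49]
188 [37 36 37 36 24 58 59  7  3 59 59 53 50 49 49]
192 [36 37 38 36 53 59 54  2 21 58 58 49 49 50 50]
196 [49 36 36 29 58 58 18  3 54 58 69 50 48 50 84]
200 [64 64 41 29 58 58  3  7 58 57 45 49 72 83 83]
204 [66 65 58 57 58 44  4 30 57 59 85 85 86 85 85]
208 [101 101  76  58  58   8   5  57  58  69  83  83  84  83  83]
212 [102 102  95  81  79 101  87  58  59  85  86  85  85  84  83]
```

>>> step_arm --series '[{"x": 0.002, "y": 0.0, "z": 0.08, "ax": 0.0, "ay": 0.0, "az": 0.36, "grip": -0.2}, {"x": 0.002, "y": 0.0, "z": 0.16, "ax": 0.0, "ay": 0.0, "az": 0.36, "grip": -0.2}, {"x": 0.002, "y": 0.0, "z": 0.22, "ax": 0.0, "ay": 0.0, "az": 0.36, "grip": -0.2}, {"x": 0.002, "y": 0.0, "z": 0.255, "ax": 0.0, "ay": 0.0, "az": 0.36, "grip": -0.2}, {"x": 0.002, "y": 0.0, "z": 0.27, "ax": 0.0, "ay": 0.0, "az": 0.36, "grip": -0.2}, {"x": 0.002, "y": 0.0, "z": 0.27, "ax": 0.0, "ay": 0.0, "az": 0.36, "grip": -0.2}, {"x": 0.002, "y": 0.0, "z": 0.27, "ax": 0.0, "ay": 0.0, "az": 0.36, "grip": 1.0}, {"x": 0.002, "y": 0.0, "z": 0.27, "ax": 0.0, "ay": 0.0, "az": 0.36, "grip": 1.0}, {"x": 0.002, "y": 0.0, "z": 0.27, "ax": 0.0, "ay": 0.0, "az": 0.36, "grip": 1.0}, {"x": 0.002, "y": 0.0, "z": 0.27, "ax": 0.0, "ay": 0.0, "az": 0.36, "grip": 1.0}, {"x": 0.002, "y": 0.0, "z": 0.27, "ax": 0.0, "ay": 0.0, "az": 0.36, "grip": 1.0}, {"x": 0.002, "y": 0.0, "z": 0.27, "ax": 0.0, "ay": 0.0, "az": 0.36, "grip": 1.0}]' --force 50

```text
time: 13.35
tool_pos: [0.5144, 0.0318, 0.1262]
tcp_rot: [0.358, 3.118, -0.001]
wrist_force: [-1.2, -3.5, 5.7]
width: 0.111
grip_force: 51.1
```

Run:
```python
from h import *
from workcell import bot
go(W([0,.013,.122]),-2.3);s=bot.read_state();print(loc(s['tool_pos']),s['torque'],s['width'])
```

```text
t 13.35 pos [0.5144 0.0318 0.1262] yaw 76.9 q [ 0.01  0.05  2.05 -0.    1.03 -1.33] F [-1.2 -3.5  5.7]
xyz [0.0001 0.0013 0.0084] axyz [0.003 0.005 2.641]
[-8.14168693e-05  1.23709177e-02  1.26214546e-01] [-0.55746568  0.11632608  0.02032338] 0.11109247337406362
```

>>> step_arm --series '[{"x": 0.0, "y": 0.0, "z": 0.0, "ax": 0.0, "ay": 0.0, "az": 0.25, "grip": 1.0}, {"x": 0.0, "y": 0.0, "z": 0.0, "ax": 0.0, "ay": 0.0, "az": 0.5, "grip": 1.0}, {"x": 0.0, "y": 0.0, "z": 0.0, "ax": 0.0, "ay": 0.0, "az": 0.75, "grip": 1.0}, {"x": 0.0, "y": 0.0, "z": 0.0, "ax": 0.0, "ay": 0.0, "az": 1.0, "grip": 1.0}, {"x": 0.0, "y": 0.0, "z": 0.0, "ax": 0.0, "ay": 0.0, "az": 1.0, "grip": 1.0}]'

```text
time: 13.85
tool_pos: [0.5144, 0.0315, 0.1262]
tcp_rot: [1.157, 2.918, -0.0]
wrist_force: [-0.5, -4.4, 5.3]
width: 0.112
grip_force: 51.1
```

>>> step_arm --series '[{"x": 0.0, "y": 0.0, "z": 0.0, "ax": 0.0, "ay": 0.0, "az": 0.25, "grip": 1.0}, {"x": 0.0, "y": 0.0, "z": 0.0, "ax": 0.0, "ay": 0.0, "az": 0.5, "grip": 1.0}, {"x": 0.0, "y": 0.0, "z": 0.0, "ax": 0.0, "ay": 0.0, "az": 0.75, "grip": 1.0}, {"x": 0.0, "y": 0.0, "z": 0.0, "ax": 0.0, "ay": 0.0, "az": 1.0, "grip": 1.0}, {"x": 0.0, "y": 0.0, "z": 0.0, "ax": 0.0, "ay": 0.0, "az": 1.0, "grip": 1.0}]'

```text
time: 14.35
tool_pos: [0.5142, 0.0313, 0.1261]
tcp_rot: [1.872, 2.519, -0.0]
wrist_force: [-1.6, -4.7, 5.3]
width: 0.11
grip_force: 51.1
```

Run:
```python
from h import *
from workcell import bot
go(W([0,.013,.122]),-2.3);s=bot.read_state();print(loc(s['tool_pos']),s['torque'],s['width'])
```

```text
t 14.35 pos [0.5142 0.0313 0.1261] yaw 16.8 q [ 0.01  0.05  2.05 -0.    1.03 -0.28] F [-1.6 -4.7  5.3]
xyz [0.0019 0.0012 0.0081] axyz [0.004 0.004 0.635]
[-0.00024365  0.01191606  0.12606521] [-0.89448212 -0.00152047  0.00448412] 0.1104002751484291
```

>>> step_arm --series '[{"x": 0.0, "y": 0.0, "z": 0.0, "ax": 0.0, "ay": 0.0, "az": 0.25, "grip": 1.0}, {"x": 0.0, "y": 0.0, "z": 0.0, "ax": 0.0, "ay": 0.0, "az": 0.45, "grip": 1.0}, {"x": 0.0, "y": 0.0, "z": 0.0, "ax": 0.0, "ay": 0.0, "az": 0.58, "grip": 1.0}, {"x": 0.0, "y": 0.0, "z": 0.0, "ax": 0.0, "ay": 0.0, "az": 0.66, "grip": 1.0}, {"x": 0.0, "y": 0.0, "z": 0.0, "ax": 0.0, "ay": 0.0, "az": 0.74, "grip": 1.0}, {"x": 0.0, "y": 0.0, "z": 0.0, "ax": 0.0, "ay": 0.0, "az": 0.8, "grip": 1.0}, {"x": 0.0, "y": 0.0, "z": 0.0, "ax": 0.0, "ay": 0.0, "az": 0.8, "grip": 1.0}]'

```text
time: 15.05
tool_pos: [0.5141, 0.0312, 0.126]
tcp_rot: [2.349, 2.081, -0.0]
wrist_force: [-0.6, -3.5, 4.9]
width: 0.11
grip_force: 59.1
```

Run:
```python
from h import *
from workcell import bot
go(W([0,.013,.26]),-2.3);s=bot.read_state();print(loc(s['tool_pos']),s['torque'],s['width'])
```

```text
t 15.05 pos [0.5141 0.0312 0.126 ] yaw -6.9 q [ 0.01  0.05  2.05 -0.    1.03  0.14] F [-0.6 -3.5  4.9]
xyz [ 0.0018  0.0012 -0.2681] axyz [ 0.004  0.005 -0.154]
[-0.00041732  0.01182595  0.12596914] [-0.84503458  0.09381957  1.07667155] 0.11033901285348452
```

The stop shows as 1.08 N·m. Releasing, lifting and checking.

>>> step_arm --series '[{"x": 0.0, "y": 0.0, "z": 0.0, "ax": 0.0, "ay": 0.0, "az": 0.8, "grip": -0.4}, {"x": 0.0, "y": 0.0, "z": 0.0, "ax": 0.0, "ay": 0.0, "az": 0.0, "grip": -0.4}, {"x": 0.0, "y": 0.0, "z": 0.0, "ax": 0.0, "ay": 0.0, "az": 0.0, "grip": -0.4}, {"x": 0.0, "y": 0.0, "z": 0.0, "ax": 0.0, "ay": 0.0, "az": 0.0, "grip": -0.4}, {"x": 0.0, "y": 0.0, "z": -0.09, "ax": 0.0, "ay": 0.0, "az": 0.0, "grip": -0.4}, {"x": 0.0, "y": 0.0, "z": -0.19, "ax": 0.0, "ay": 0.0, "az": 0.0, "grip": -0.4}, {"x": 0.0, "y": 0.0, "z": -0.27, "ax": 0.0, "ay": 0.0, "az": -0.15, "grip": -0.4}, {"x": 0.0, "y": 0.0, "z": -0.27, "ax": 0.0, "ay": 0.0, "az": -0.15, "grip": 1.0}, {"x": 0.0, "y": 0.0, "z": -0.27, "ax": 0.0, "ay": 0.0, "az": -0.15, "grip": 1.0}]'

```text
time: 15.95
tool_pos: [0.5141, 0.0324, 0.2613]
tcp_rot: [2.272, 2.167, 0.004]
wrist_force: [0.6, 0.8, -0.5]
width: 0.367
grip_force: 0.0
```

Run:
```python
from h import *
from workcell import bot,imaging
go(W([.065,.008,.125]),-2.3);s=bot.read_state();print(loc(s['tool_pos']),s['width'])
c=imaging.read_camera('wrist');pickle.dump(c,open('w3.pkl','wb'))
print(proj(c,W([[0,.013,.138],[0,-.011,.116],[0,.037,.116],[0,-.004,.138],[0,.03,.138]])).round(1))
x,y=proj(c,W([[0,.013,.13]]))[0].astype(int);x0=max(x-60,0);y0=max(y-50,0)
cv2.imwrite('pics/f2.png',cv2.resize(c['img'][y0:y0+100,x0:x0+120,::-1],(480,400)));print(x0,y0)
```

```text
t 15.95 pos [0.5141 0.0324 0.2613] yaw -2.7 q [ 0.01 -0.06  1.91  0.    1.29  0.06] F [ 0.6  0.8 -0.5]
xyz [-0.0092  0.13    0.273 ] axyz [ 0.006 -0.001 -0.014]
[-0.00038218  0.01297322  0.26126942] 0.3670175383846164
[[325.4 193.5]
 [325.4 213.3]
 [325.1 160.6]
 [325.5 213.2]
 [325.3 173.2]]
265 141
```

View pics/f2.png

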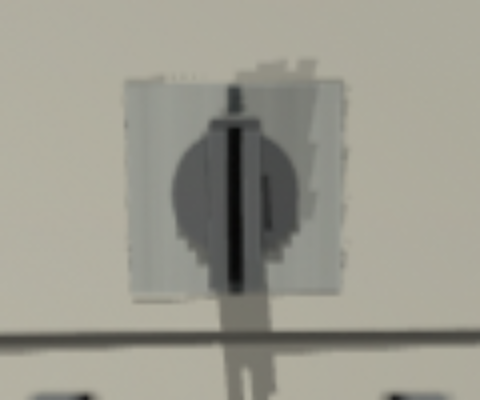

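The slot at crop x≈235 lines up with the rib above it. Going on to press.

>>> step_arm --series '[{"x": -0.009, "y": 0.13, "z": 0.0, "ax": 0.0, "ay": 0.0, "az": 0.0, "grip": 1.0}, {"x": -0.009, "y": 0.13, "z": 0.0, "ax": 0.0, "ay": 0.0, "az": 0.0, "grip": 1.0}, {"x": -0.009, "y": 0.13, "z": 0.1, "ax": 0.0, "ay": 0.0, "az": 0.0, "grip": 1.0}, {"x": -0.009, "y": 0.13, "z": 0.19, "ax": 0.0, "ay": 0.0, "az": 0.0, "grip": 1.0}, {"x": -0.009, "y": 0.13, "z": 0.24, "ax": 0.0, "ay": 0.0, "az": 0.0, "grip": 1.0}, {"x": -0.009, "y": 0.13, "z": 0.27, "ax": 0.0, "ay": 0.0, "az": 0.0, "grip": 1.0}, {"x": -0.009, "y": 0.13, "z": 0.28, "ax": 0.0, "ay": 0.0, "az": 0.0, "grip": 1.0}, {"x": -0.009, "y": 0.13, "z": 0.288, "ax": 0.0, "ay": 0.0, "az": 0.0, "grip": 1.0}, {"x": -0.009, "y": 0.13, "z": 0.296, "ax": 0.0, "ay": 0.0, "az": 0.0, "grip": 1.0}, {"x": -0.009, "y": 0.13, "z": 0.302, "ax": 0.0, "ay": 0.0, "az": 0.0, "grip": 1.0}, {"x": -0.009, "y": 0.13, "z": 0.302, "ax": 0.0, "ay": 0.0, "az": 0.0, "grip": 1.0}]'

```text
time: 17.1
tool_pos: [0.5793, 0.0248, 0.111]
tcp_rot: [2.27, 2.169, 0.003]
wrist_force: [-1.7, -0.1, 4.0]
width: -0.004
grip_force: 1.6
```

Run:
```python
from h import *
from workcell import bot,imaging
go(W([.065,.008,.109]),-2.3);s=bot.read_state();print(loc(s['tool_pos']),s['width'])
```

```text
t 17.1 pos [0.5793 0.0248 0.111 ] yaw -2.6 q [-0.    0.19  1.93 -0.    1.02  0.05] F [-1.7 -0.1  4. ]
xyz [-0.0001  0.      0.0039] axyz [ 0.006 -0.    -0.01 ]
[0.06498685 0.00803936 0.11097182] -0.003943621039681143
```

Now lower in 1 mm steps, watching the force.

>>> step_arm --series '[{"x": 0.0, "y": 0.0, "z": 0.002, "ax": 0.0, "ay": 0.0, "az": 0.0, "grip": 1.0}, {"x": 0.0, "y": 0.0, "z": 0.004, "ax": 0.0, "ay": 0.0, "az": 0.0, "grip": 1.0}, {"x": 0.0, "y": 0.0, "z": 0.004, "ax": 0.0, "ay": 0.0, "az": 0.0, "grip": 1.0}, {"x": 0.0, "y": 0.0, "z": 0.004, "ax": 0.0, "ay": 0.0, "az": 0.0, "grip": 1.0}]'

```text
time: 17.5
tool_pos: [0.5793, 0.0248, 0.11]
tcp_rot: [2.27, 2.169, 0.003]
wrist_force: [-5.1, -0.2, 10.8]
width: 0.003
grip_force: 5.1
```

>>> step_arm --series '[{"x": 0.0, "y": 0.0, "z": 0.002, "ax": 0.0, "ay": 0.0, "az": 0.0, "grip": 1.0}, {"x": 0.0, "y": 0.0, "z": 0.002, "ax": 0.0, "ay": 0.0, "az": 0.0, "grip": 1.0}, {"x": 0.0, "y": 0.0, "z": 0.002, "ax": 0.0, "ay": 0.0, "az": 0.0, "grip": 1.0}]'

```text
time: 17.8
tool_pos: [0.5793, 0.0248, 0.11]
tcp_rot: [2.269, 2.169, 0.003]
wrist_force: [-6.5, 0.2, 15.6]
width: 0.001
grip_force: 7.6
```

Run:
```python
from h import *
from workcell import bot,imaging
a=imaging.read_camera('side');c=imaging.read_camera('scene')
s=bot.read_state();print(s['tool_pos'],s['wrist_force'],s['time'])
cv2.imwrite('pics/end.png',cv2.hconcat([cv2.resize(a['img'][100:400,200:440],(320,400)),cv2.resize(c['img'][80:280,140:460],(480,300)) if 0 else cv2.resize(c['img'][80:300,140:460],(480,400))])[:,:,::-1])
```

```text
[0.57934072 0.02479321 0.11000252] [-6.10066319 -1.57031176 15.69545247] 17.9
```

View pics/end.png

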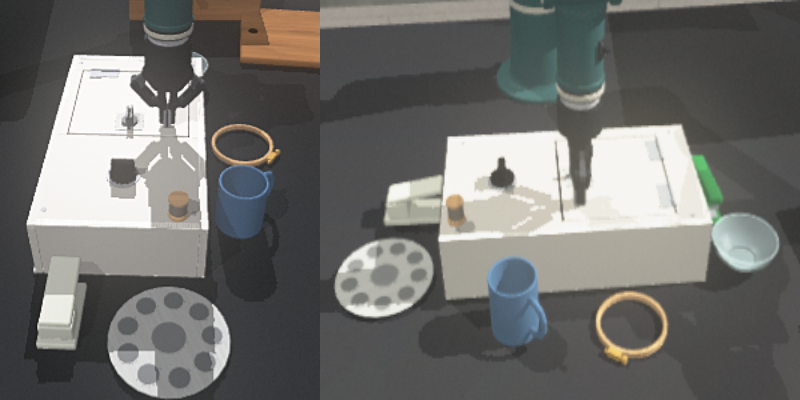

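The hatch is flush under the fingertips at (168,120) in the left half, held with about 15.7 N. The knob is back at rest, and the reel, mug and other bystanders look undisturbed.

```bash
python3 -c "
from workcell import bot;print(bot.finish_job())"
```

```text
the job is handed in; nothing more can be done
None
```

The job is handed in at about 18 s of the 72 s allowed: the knob was twisted to its stop and sprang back, and the hatch was shut, fastened with its slot in line with the ribs, and is still held flush with about 16 N.

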